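# Take a practice tube coupon apart after a welding-simulator exercise

## Robot

A 6-joint arm with a two-finger parallel gripper is mounted at the origin on the work surface. World frame = base frame: x ahead of the robot, y to its left, z up, the work surface at z = 0. Lengths are in m, angles in rad, forces in N, time in s.
With the tool pointing down it reaches from about 0.4 to 0.925 m from the base axis. Payload 12.5 kg.
Tool frame: the origin (TCP) lies at the centre of the arm's flange, where the gripper is bolted on; the fingertips stand 190 mm ahead of it and the grasp point (between the pads) lies 171 mm ahead of it (robot.hold_point_z is the z of the grasp point in the tool frame, in m); z points along the fingers, y is the line along which they close (so a half turn about z gives the same grasp; the last joint's range is limited). The gripper opens to 95 mm and grips with 3 to 60 N. Pads are 20 mm wide; open, the fingers measure 119 mm over their backs; the gripper's body (75 mm by 180 mm) begins 59 mm behind the grasp point.
Start: joints at [1.163, 0.491, 1.559, -0, 1.092, -0.106], TCP at [0.186, 0.597, 0.405] pointing down, gripper open.
Joint ranges: [-3.1, 3.1], [-0.84, 2.19], [0.05, 2.79], [-1.13, 4.28], [0.06, 2.93], [-2.69, 2.69]. Speed limits (rad/s): [2.22, 2.22, 2.79, 3.14, 3.14, 3.14].

## Interface

Orientations are given as a unit quaternion [w, x, y, z].
In Python, from cell import robot, vision gives the robot as it stands.
- The arm moves only by the tool carry_out, never from a script. Its argument "steps" is a list that holds one entry, the list of rows, each a list of 6 numbers: the shift along the world's x, y, z in m, then the turn, a rotation vector about the world's x, y, z in rad. A call has 1 to 20 rows; each row shifts and turns the commanded pose from where the row before left it; what a row does not reach is not made up. A row lasts 1/8 s, in which the tool goes at most 62.5 mm and 10.7 degrees, less where a joint would pass 70% of its speed; a pose out of reach is approached as far as the arm can. A call is refused whole if a number of a shift passes 0.0625 or a number of a turn 0.188, either way. A call with a gripper value outside its range is refused whole. "jaw" is the opening, from 0 (shut) to 1 (fully open), set as the call begins (left out, the last holds). The fingers move at their own pace and stop on an object; "newtons" is the grip in N (left out, the last holds). Time passes only in rows, so rows that do not move let the fingers close. It gives the time, the measured TCP pose, the force, the opening and the grip force at its end, in the units of the state.
- robot.get_state(): the state, without advancing time (a new reading comes with each control period).
- vision.capture(name): name is "scene" or "top"; returns a dict with "img" (400x640x3 uint8, red, green, blue), "K" (3x3 intrinsics, pixels), "camera_from_world" (4x4, takes a point from world to camera coordinates). Camera axes: x right, y up, looking along -z (the intrinsics and any distortion apply to the point x, -y, -z); pixel columns grow to the right and rows downward; lengths in m; the calibration is good to about 2 mm. A picture is of the moment at which its call begins. There is no depth.
- robot.finish_job(): hands the job in; it is judged then, once.
The state is a dict: "time_s": time; "qpos": joint angles; "qvel": joint speeds; "tau": joint torques, N m; "tool_pos": TCP position; "ee_rot": TCP orientation; "force": force on the tool from outside, world axes, zero at the start; "ft_torque": the same for the moment, N m; "grip_width": opening from 0.0 (shut) to 1.0 (fully open); "grip_force": force on a finger pad.
Only numpy, scipy, OpenCV 4.12 (cv2) and the standard library are available. Lean on these libraries where they do the work, as an engineer would, in place of code of your own. Each camera call takes 0.05 s, during which the arm holds its last target. There are 200 camera calls.

## Task

The round tube on the bench is snapped onto the base plate under it: pull it straight up off its plate and stand it upright on the floor of the grey tray. Set it down rather than dropping it, and leave the square tube snapped on its own plate.

Things in the scene. Friction and masses are not known exactly. Their poses are not given: they have to be found in the camera images.
- tube_centre (a point): Centre of the loose ROUND blue plastic tube, half-way up; z along the tube. Open ends, 42 mm outside diameter, 80 mm high, wall 4 mm, about 60 to 110 g. It stands over a 32 mm high spigot on its plate, whose sprung balls catch a lip inside its foot: a firm straight upward pull of about 10 to 15 N frees it within 3 mm; clear of the spigot after 35 mm.
- round_base: Base plate of the round tube, 90 x 90 x 10 mm, blue with pale green tiles, clamped to the bench, with black knobs 9 mm high in two opposite corners. Origin at the centre of its underside, z up; the tube's foot rests on its top, 10 mm above. Two like plates, with the square tube and a T-joint panel (top 85 mm above the bench), stand beside it in a row along y, any order, 150 mm or more apart.
- tray: Shallow open grey tray, fixed, 180 mm along its x, 150 mm along its y, 22 mm high, walls and floor 4 mm thick. Origin at the centre of its underside; the floor's top is 4 mm above. A used blue strip (22 x 70 x 8 mm) lies in it by the wall at its +x end, about 68 mm from the origin; the middle is free.
- square_centre (a point): Centre of the SQUARE tube, half-way up; same make and height (80 mm) as the round one, 40 x 40 mm outside, snapped onto a like plate. Not to be taken off.
Mind the look-alikes: they are no part of the job. Leave any pink or purple look-alike of the round_base alone.

How it is judged:
By the outcome, as a careful person would: the job done as asked, in the order asked, and still so for the second after the job is handed in, with the robot touching nothing.
It also fails if it takes over 48 s, if anything falls off the work surface, if the arm or the gripper's body presses on something with over 40 N, if the wrist force passes 120 N, or if a joint passes its speed limit or range.

## Working session

There is one attempt and no reset: what is moved stays moved. The work goes in short steps, Python scripts to look and compute and a tool call to move; the robot and the scene stay as the last step left them, time stands still between calls to the robot, and variables do not carry over. Pictures are saved under pics/ and viewed, at most 10 in all, crops included, and the job is handed in when it is done.

Besides the shell and the picture viewer there is one more tool, called after "Request:" as name(argument=value, ...) on one line, values as JSON. carry_out: Moves the arm, as the interface text tells. Its arguments: {"type":"object","properties":{"steps":{"type":"array","items":{"type":"array","items":{"type":"array","items":{"type":"number"}}}},"jaw":{"type":"number"},"newtons":{"type":"number"}},"required":["steps"]}

```bash
ls; mkdir -p pics; python3 - <<'E'
from cell import robot, vision
import cv2, numpy as np
for n in("scene","top"):
    c=vision.capture(n); cv2.imwrite(f"pics/{n}0.png",c["img"][...,::-1]); print(n,c["K"].tolist(),np.round(c["camera_from_world"],4).tolist(),[k for k in c])
s=robot.get_state();print(s, robot.hold_point_z)
E
```

```text
pics
scene [[458.25173113762185, 0.0, 317.11745812810017], [0.0, 458.25173113762185, 199.0579153270975], [0.0, 0.0, 1.0]] [[0.3554, 0.9347, -0.0038, -0.1599], [-0.5331, 0.206, 0.8206, 0.2516], [0.7678, -0.2896, 0.5715, -1.5902], [0.0, 0.0, 0.0, 1.0]] ['img', 'K', 'camera_from_world']
top [[458.0921599540248, 0.0, 313.36805308553215], [0.0, 458.0921599540248, 198.2405921669677], [0.0, 0.0, 1.0]] [[0.0874, -0.9962, -0.0, -0.0741], [0.976, 0.0856, 0.2001, -0.5248], [-0.1993, -0.0175, 0.9798, -1.1819], [0.0, 0.0, 0.0, 1.0]] ['img', 'K', 'camera_from_world']
{'time_s': 0.1, 'qpos': array([ 1.16342933e+00,  4.91501855e-01,  1.55936792e+00,  2.37726803e-05,
        1.09171641e+00, -1.05571874e-01]), 'qvel': array([-0.00087826, -0.00200013, -0.00130667,  0.00062752, -0.00060352,
       -0.00135395]), 'tau': array([ 2.56541527e-03, -6.13619471e+01, -2.58609062e+01,  6.93401322e-02,
        4.69871925e-02, -7.20318235e-05]), 'tool_pos': array([0.18572319, 0.59674594, 0.40422558]), 'ee_rot': array([-1.36214005e-04,  1.50330957e-01,  9.88635603e-01, -4.77843752e-04]), 'force': array([ 0.01515499, -0.21614174, -0.55711811]), 'ft_torque': array([-0.02626894, -0.03585433,  0.0057127 ]), 'grip_force': 0.0, 'grip_width': 1.0016336962365073} 0.1713
```

View pics/scene0.png

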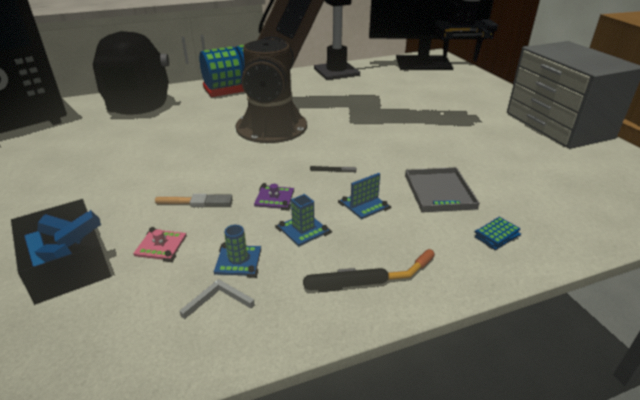

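View pics/top0.png

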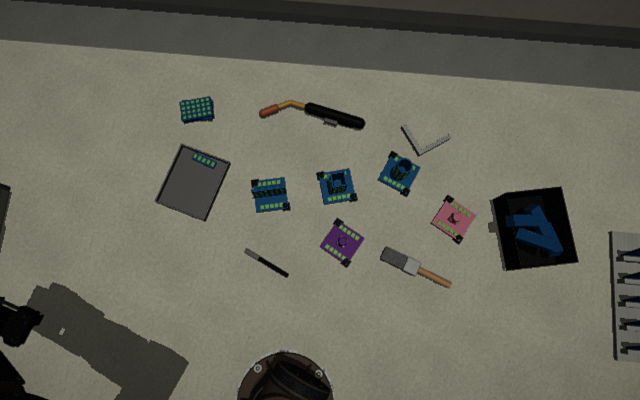

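The scene view shows the round tube at about (235,245) and the tray at (441,188). In the top view the round tube is at (400,170), the square tube at (337,187), the T panel at (270,194) and the tray at (193,183). Next I'll zoom in and measure.

```bash
cat > h.py <<'E'
import numpy as np, cv2
from cell import robot, vision
def ray(c,uv):
    M=c["camera_from_world"];R,t=M[:3,:3],M[:3,3]
    p=np.linalg.solve(c["K"],[uv[0],uv[1],1.])
    return -R.T@t, R.T@(p*[1,-1,-1])
def onz(c,uv,z):
    o,d=ray(c,uv); return o+d*(z-o[2])/d[2]
def proj(c,P):
    q=c["camera_from_world"]@np.append(P,1); q=c["K"]@(q[:3]*[1,-1,-1]); return q[:2]/q[2]
E
python3 - <<'E'
from h import *
t=vision.capture("top"); s=vision.capture("scene")
a=cv2.resize(t["img"][135:215,360:440],(400,400),interpolation=cv2.INTER_CUBIC)
b=cv2.resize(s["img"][210:290,195:275],(400,400),interpolation=cv2.INTER_CUBIC)
im=np.clip(np.hstack([a,b])*1.6,0,255).astype(np.uint8)[...,::-1]; cv2.imwrite("pics/crop.png",im)
# plates by hue in top
hsv=cv2.cvtColor(t["img"],cv2.COLOR_RGB2HSV)
m=cv2.inRange(hsv,(50,60,20),(125,255,255)); m=cv2.morphologyEx(m,cv2.MORPH_CLOSE,np.ones((5,5)))
for c in cv2.findContours(m,0,2)[0]:
    if cv2.contourArea(c)>300:
        r=cv2.minAreaRect(c); print("blue",np.round(r[0]),np.round(r[1]),round(r[2]),np.round(onz(t,r[0],.01),4), [np.round(onz(t,p,.01)[:2],3).tolist() for p in cv2.boxPoints(r)])
# tray: dark low-sat region
g=cv2.cvtColor(t["img"],cv2.COLOR_RGB2GRAY)
m=(g<95).astype(np.uint8)*255; m[:120]=0;m[240:]=0;m[:,:140]=0;m[:,245:]=0
m=cv2.morphologyEx(m,cv2.MORPH_CLOSE,np.ones((5,5)))
c=max(cv2.findContours(m,0,2)[0],key=cv2.contourArea);r=cv2.minAreaRect(c)
print("tray",r,onz(t,r[0],.022),[np.round(onz(t,p,.022)[:2],3).tolist() for p in cv2.boxPoints(r)])
E
```

```text
blue [535. 234.] [61. 39.] 57 [ 0.4918 -0.6422  0.01  ] [[0.526, -0.552], [0.594, -0.642], [0.458, -0.731], [0.393, -0.642]]
blue [269. 194.] [31. 35.] 83 [0.5381 0.0969 0.01  ] [[0.572, 0.155], [0.593, 0.059], [0.505, 0.039], [0.484, 0.134]]
blue [336. 186.] [32. 32.] 78 [ 0.5793 -0.0883  0.01  ] [[0.611, -0.032], [0.638, -0.119], [0.548, -0.144], [0.522, -0.058]]
blue [399. 173.] [33. 32.] 28 [ 0.6327 -0.2624  0.01  ] [[0.608, -0.201], [0.696, -0.24], [0.658, -0.324], [0.571, -0.285]]
blue [196. 109.] [23. 33.] 83 [0.7719 0.3345 0.01  ] [[0.797, 0.39], [0.817, 0.297], [0.747, 0.279], [0.727, 0.372]]
tray ((192.45416259765625, 181.97999572753906), (55.24232482910156, 66.89070892333984), 23.574705123901367) [0.55216069 0.31209205 0.022     ] [[0.488, 0.411], [0.67, 0.363], [0.618, 0.212], [0.439, 0.263]]
```

View pics/crop.png

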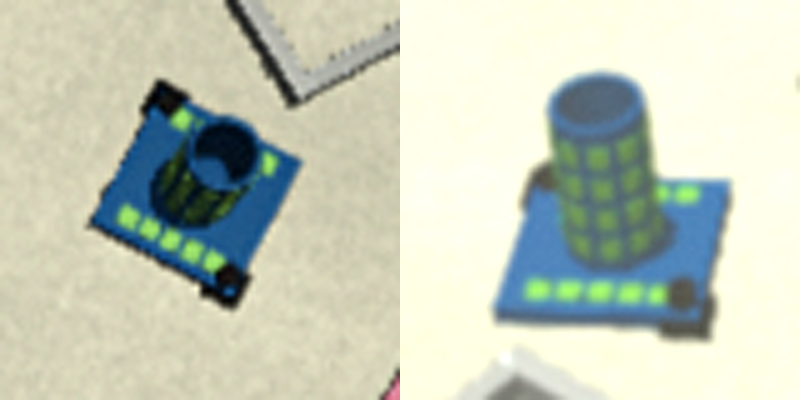

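The crops show the round tube's top rim centred at top-view pixel (404.5,165.5) and scene-view pixel (234.5,231). The plate's knobs are at its lower-right and upper-left corners in the top view.

```bash
python3 - <<'E'
from h import *
t=vision.capture("top"); s=vision.capture("scene")
A=onz(t,(404.4,165.3),.09);B=onz(s,(234.3,230.7),.09);print("rim",A,B)
# plate corners from the top crop
for p in [(165,82),(302,158),(240,300),(92,225)]: print("plate",onz(t,(p[0]/5+359.9,p[1]/5+134.9),.01)[:2])
# knobs tops at z .019
for p in [(166,95),(232,278)]: print("knob",onz(t,(p[0]/5+359.9,p[1]/5+134.9),.019)[:2])
for p in [(544-400,178),(682-400,293)]: print("knob sc",onz(s,(p[0]/5+194.9,p[1]/5+209.9),.019)[:2])
g=cv2.cvtColor(s["img"],cv2.COLOR_RGB2GRAY)
m=(g<120).astype(np.uint8)*255; k=np.zeros_like(m);k[160:218,395:490]=1;m*=k
c=max(cv2.findContours(m,0,2)[0],key=cv2.contourArea);h=cv2.approxPolyDP(cv2.convexHull(c),4,True)[:,0]
for p in h: print("tray sc",p,onz(s,p,.022)[:2])
q=robot.get_state();print(q["tool_pos"],cv2.Rodrigues)
from scipy.spatial.transform import Rotation as R
print(R.from_quat(np.roll(q["ee_rot"],-1)).as_matrix().round(3))
E
```

```text
rim [ 0.63162161 -0.26137803  0.09      ] [ 0.63663258 -0.25907981  0.09      ]
plate [ 0.69386085 -0.24118124]
plate [ 0.65580411 -0.32084036]
plate [ 0.57055246 -0.28966199]
plate [ 0.6064214  -0.20467155]
knob [ 0.6833025  -0.24077292]
knob [ 0.58060488 -0.28292663]
knob sc [ 0.59099761 -0.28123442]
knob sc [ 0.68718111 -0.24096921]
tray sc [479 203] [0.66441932 0.36157529]
tray sc [477 209] [0.68424455 0.34061763]
tray sc [422 212] [0.6455569  0.20522179]
tray sc [405 171] [0.45828043 0.2641244 ]
tray sc [455 167] [0.49080041 0.40926243]
[0.18575754 0.59674922 0.40457913] <built-in function Rodrigues>
[[-0.955  0.297 -0.   ]
 [ 0.297  0.955 -0.   ]
 [ 0.    -0.    -1.   ]]
```

Request:
carry_out(steps=[[[0.0393,-0.0371,0,0,0,0],[0.0393,-0.0371,0,0,0,0],[0.0393,-0.0371,0,0,0,0],[0.0393,-0.0371,0,0,0,0],[0.0393,-0.0371,0,0,0,0],[0.0393,-0.0371,0,0,0,0],[0.0393,-0.0371,0,0,0,0],[0.0393,-0.0371,0,0,0,0],[0.0112,-0.0467,0,0,0,0],[0.0112,-0.0467,0,0,0,0],[0.0112,-0.0467,0,0,0,0],[0.0112,-0.0467,0,0,0,0],[0.0112,-0.0467,0,0,0,0],[0.0112,-0.0467,0,0,0,0],[0.0112,-0.0467,0,0,0,0],[0.0112,-0.0467,0,0,0,0],[0.0112,-0.0467,0,0,0,0],[0.0112,-0.0467,0,0,0,0],[0.0112,-0.0467,0,0,0,0],[0.0112,-0.0467,0,0,0,0]]], jaw=1, newtons=5)

```text
time_s: 2.8
tool_pos: [0.6347, -0.262, 0.4047]
ee_rot: [0.0, 0.15, 0.989, 0.0]
force: [0.3, 0.3, 0.4]
grip_width: 0.998
grip_force: 0.0
```

Request:
carry_out(steps=[[[0,0,-0.025,0,0,0],[0,0,-0.025,0,0,0],[0,0,-0.025,0,0,0],[0,0,-0.025,0,0,0],[0,0,-0.02,0,0,0],[0,0,-0.02,0,0,0],[0,0,-0.015,0,0,0],[0,0,-0.01,0,0,0],[0,0,0,0,0,0],[0,0,0,0,0,0]]])

```text
time_s: 4.05
tool_pos: [0.6347, -0.2605, 0.2404]
ee_rot: [0.0, 0.15, 0.989, -0.0]
force: [-1.4, -0.9, 0.5]
grip_width: 0.996
grip_force: 0.0
```

```bash
python3 - <<'E'
from h import *
t=vision.capture("top"); s=vision.capture("scene")
a=cv2.resize(t["img"][125:225,350:450],(400,400),interpolation=cv2.INTER_CUBIC)
b=cv2.resize(s["img"][190:290,185:285],(400,400),interpolation=cv2.INTER_CUBIC)
cv2.imwrite("pics/grasp.png",np.clip(np.hstack([a,b])*1.6,0,255).astype(np.uint8)[...,::-1])
print(robot.get_state()["force"])
E
```

```text
[-0.7392579   0.5335996  -0.32824084]
```

View pics/grasp.png

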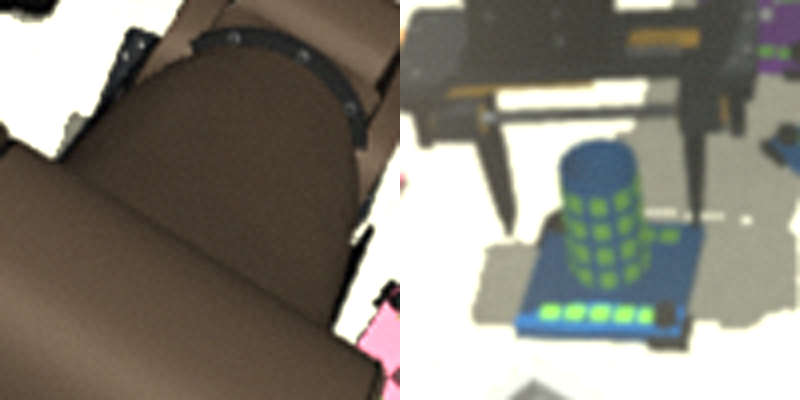

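The fingers straddle the round tube at about equal distances, with tips at crop pixels (510,232) and (697,222) and the tube at (600,215). I'll close lightly and read the side force.

Request:
carry_out(steps=[[[0,0,0,0,0,0],[0,0,0,0,0,0],[0,0,0,0,0,0],[0,0,0,0,0,0],[0,0,0,0,0,0],[0,0,0,0,0,0],[0,0,0,0,0,0],[0,0,0,0,0,0]]], jaw=0, newtons=5)

```text
time_s: 5.15
tool_pos: [0.6345, -0.2604, 0.2397]
ee_rot: [0.0, 0.15, 0.989, 0.0]
force: [0.3, -0.6, 0.6]
grip_width: 0.445
grip_force: 5.0
```

Request:
carry_out(steps=[[[0,0,0,0,0,0],[0,0,0,0,0,0],[0,0,0,0,0,0],[0,0,0,0,0,0]]], newtons=45)

```text
time_s: 5.65
tool_pos: [0.6345, -0.2604, 0.2397]
ee_rot: [-0.0, 0.15, 0.989, 0.0]
force: [0.3, 1.1, -1.1]
grip_width: 0.439
grip_force: 45.0
```

Request:
carry_out(steps=[[[0,0,0.001,0,0,0],[0,0,0.001,0,0,0],[0,0,0.001,0,0,0],[0,0,0.001,0,0,0],[0,0,0.002,0,0,0],[0,0,0.002,0,0,0],[0,0,0.004,0,0,0],[0,0,0,0,0,0]]])

```text
time_s: 6.65
tool_pos: [0.6348, -0.2606, 0.2539]
ee_rot: [0.001, 0.15, 0.989, -0.0]
force: [-1.2, 0.3, 8.3]
grip_width: 0.445
grip_force: 45.0
```

Request:
carry_out(steps=[[[0,0,0.005,0,0,0],[0,0,0.005,0,0,0],[0,0,0.005,0,0,0],[0,0,0.01,0,0,0],[0,0,0.01,0,0,0],[0,0,0.01,0,0,0],[0,0,0.01,0,0,0],[0,0,0.015,0,0,0],[0,0,0.015,0,0,0],[0,0,0.015,0,0,0],[0,0,0.02,0,0,0],[0,0,0,0,0,0],[0,0,0,0,0,0]]])

```text
time_s: 8.28
tool_pos: [0.6344, -0.2604, 0.3713]
ee_rot: [-0.0, 0.15, 0.989, 0.0]
force: [0.6, -0.7, -2.0]
grip_width: 0.443
grip_force: 45.0
```

```bash
python3 - <<'E'
from h import *
s=vision.capture("scene")
b=cv2.resize(s["img"][140:300,160:360],(600,480),interpolation=cv2.INTER_CUBIC)
cv2.imwrite("pics/lift.png",np.clip(b*1.6,0,255).astype(np.uint8)[...,::-1])
q=robot.get_state();print(q["force"],q["tool_pos"],q["grip_width"])
E
```

```text
[ 0.19471599  0.51299114 -1.63312607] [ 0.63442554 -0.26040448  0.37098716] 0.44051973829136837
```

View pics/lift.png

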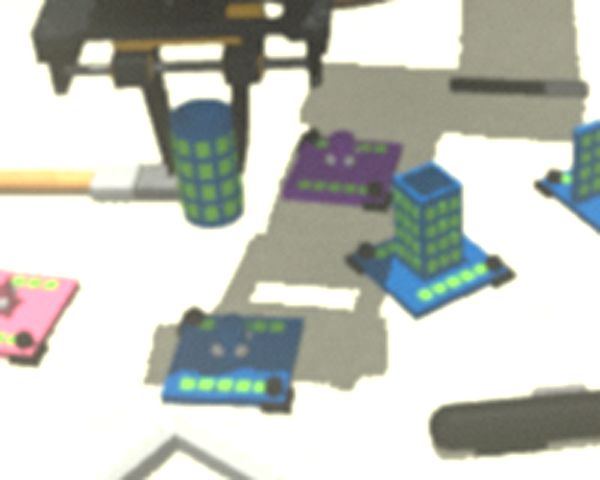

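The tube is off its plate and hanging upright in the grip. Its lowest rim is at crop pixel (212,226), and the square tube is still on its plate. I'll check for slip and tilt, then refine the tray centre.

```bash
python3 - <<'E'
from h import *
s=vision.capture("scene"); t=vision.capture("top")
q=robot.get_state()["tool_pos"]
f=lambda p:((np.array(p)-[160,140])*3).round()
for sl in (0,.01,.02):
    zb=.0105+q[2]-.2397-sl
    def ring(z): return np.array([proj(s,[q[0]+.021*np.cos(a),q[1]+.021*np.sin(a),z]) for a in np.linspace(0,6.28,60)])
    print(sl,"bottom max row",f(ring(zb)).max(0),"left",f(ring(zb)).min(0),"top min/max",f(ring(zb+.08)).min(0),f(ring(zb+.08)).max(0))
b=cv2.resize(t["img"][130:230,140:250],(770,700)[0:2] if 0 else (660,600),interpolation=cv2.INTER_CUBIC)
a=np.clip(b*2.2,0,255).astype(np.uint8)[...,::-1]; cv2.imwrite("pics/tray.png",a)
E
```

```text
0 bottom max row [243. 230.] left [181. 194.] top min/max [166.  97.] [231. 131.]
0.01 bottom max row [244. 242.] left [183. 206.] top min/max [168. 110.] [233. 144.]
0.02 bottom max row [246. 254.] left [185. 217.] top min/max [170. 122.] [234. 157.]
```

View pics/tray.png

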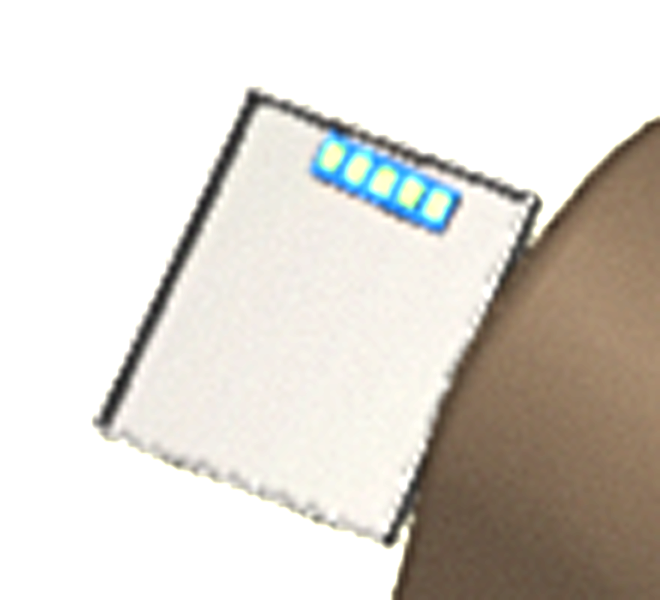

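The tube hasn't slipped: the predicted bottom row is 230 and I measured about 226. The tray rim corners are at crop pixels (253,95), (537,203), (392,540) and (103,427), giving a centre of about (0.550,0.310). The strip is at the far end, at crop pixel (385,182).

Request:
carry_out(steps=[[[-0.003,0.0198,0,0,0,0],[-0.006,0.0397,0,0,0,0],[-0.0075,0.0496,0,0,0,0],[-0.0075,0.0496,0,0,0,0],[-0.0075,0.0496,0,0,0,0],[-0.0075,0.0496,0,0,0,0],[-0.0075,0.0496,0,0,0,0],[-0.0075,0.0496,0,0,0,0],[-0.0075,0.0496,0,0,0,0],[-0.0075,0.0496,0,0,0,0],[-0.0075,0.0496,0,0,0,0],[-0.006,0.0397,0,0,0,0],[-0.004,0.0247,0,0,0,0],[0,0,0,0,0,0],[0,0,0,0,0,0],[0,0,0,0,0,0]]])

```text
time_s: 10.42
tool_pos: [0.5481, 0.3091, 0.3718]
ee_rot: [-0.0, 0.151, 0.989, -0.0]
force: [-0.1, 0.3, -0.8]
grip_width: 0.443
grip_force: 45.0
```

```bash
python3 - <<'E'
from h import *
s=vision.capture("scene")
b=cv2.resize(s["img"][100:230,360:520],(640,520),interpolation=cv2.INTER_CUBIC)
q=robot.get_state();print(q["force"],q["tool_pos"],q["grip_width"])
z=.004
for a in np.linspace(0,6.28,40):
    p=(proj(s,[q["tool_pos"][0]+.021*np.cos(a),q["tool_pos"][1]+.021*np.sin(a),z])-[360,100])*4
    cv2.circle(b,tuple(int(v) for v in p),1,(255,0,0),-1)
cv2.imwrite("pics/over.png",np.clip(b*1.5,0,255).astype(np.uint8)[...,::-1])
E
```

```text
[ 0.69850082  0.20746217 -1.2885214 ] [0.54818145 0.30908225 0.37183846] 0.4406352646502891
```

View pics/over.png

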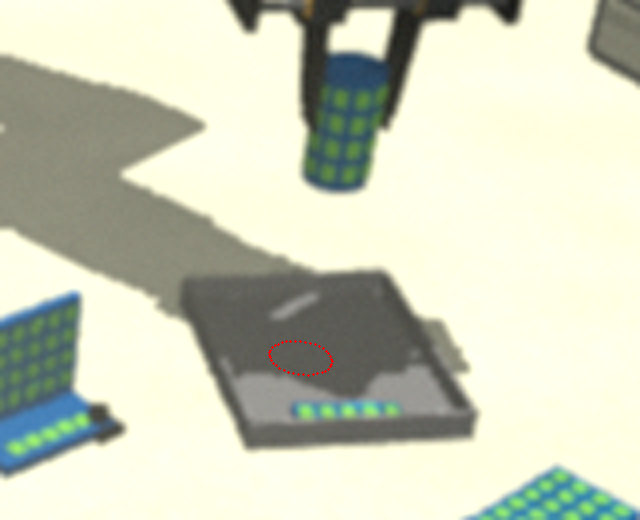

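The predicted landing spot, the red ring at (300,358), is on free floor well clear of the walls and the strip. I'll lower it now.

Request:
carry_out(steps=[[[0,0,-0.01,0,0,0],[0,0,-0.02,0,0,0],[0,0,-0.02,0,0,0],[0,0,-0.02,0,0,0],[0,0,-0.02,0,0,0],[0,0,-0.015,0,0,0],[0,0,-0.01,0,0,0],[0,0,-0.01,0,0,0],[0,0,-0.005,0,0,0],[0,0,0,0,0,0],[0,0,0,0,0,0]]])

```text
time_s: 11.85
tool_pos: [0.5481, 0.3099, 0.2422]
ee_rot: [0.0, 0.15, 0.989, 0.0]
force: [-0.0, -0.4, -0.1]
grip_width: 0.441
grip_force: 45.0
```

Request:
carry_out(steps=[[[0,0,-0.002,0,0,0],[0,0,-0.002,0,0,0],[0,0,-0.001,0,0,0],[0,0,-0.001,0,0,0],[0,0,0,0,0,0],[0,0,0,0,0,0]]])

```text
time_s: 12.6
tool_pos: [0.5481, 0.3098, 0.2358]
ee_rot: [0.0, 0.15, 0.989, 0.0]
force: [-0.5, 0.4, -0.7]
grip_width: 0.442
grip_force: 45.0
```

Request:
carry_out(steps=[[[0,0,-0.0005,0,0,0],[0,0,-0.0005,0,0,0],[0,0,-0.0005,0,0,0],[0,0,-0.0005,0,0,0],[0,0,0,0,0,0]]])

```text
time_s: 13.22
tool_pos: [0.548, 0.3099, 0.2338]
ee_rot: [0.0, 0.15, 0.989, 0.0]
force: [0.6, -0.6, -2.3]
grip_width: 0.443
grip_force: 45.0
```

Request:
carry_out(steps=[[[0,0,-0.0005,0,0,0],[0,0,0,0,0,0],[0,0,-0.0005,0,0,0],[0,0,0,0,0,0],[0,0,0,0,0,0]]])

```text
time_s: 13.85
tool_pos: [0.5481, 0.3098, 0.2336]
ee_rot: [0.0, 0.15, 0.989, 0.0]
force: [-2.8, -2.3, 10.6]
grip_width: 0.44
grip_force: 45.0
```

The floor pushes back with about 10 N, so it's down. I'll ease the grip, then open.

Request:
carry_out(steps=[[[0,0,0.0005,0,0,0],[0,0,0,0,0,0],[0,0,0,0,0,0]]], newtons=4)

```text
time_s: 14.22
tool_pos: [0.5481, 0.3098, 0.2334]
ee_rot: [0.0, 0.15, 0.989, 0.0]
force: [-0.8, -2.1, 6.8]
grip_width: 0.449
grip_force: 4.0
```

Request:
carry_out(steps=[[[0,0,0,0,0,0],[0,0,0,0,0,0],[0,0,0,0,0,0],[0,0,0,0,0,0],[0,0,0,0,0,0],[0,0,0,0,0,0],[0,0,0,0,0,0],[0,0,0,0,0,0]]], jaw=1)

```text
time_s: 15.22
tool_pos: [0.548, 0.3099, 0.2333]
ee_rot: [0.0, 0.15, 0.989, 0.0]
force: [0.1, -0.0, 0.5]
grip_width: 0.999
grip_force: 0.0
```

Request:
carry_out(steps=[[[0,0,0.01,0,0,0],[0,0,0.02,0,0,0],[0,0,0.025,0,0,0],[0,0,0.025,0,0,0],[0,0,0.025,0,0,0],[0,0,0.025,0,0,0],[0,0,0.025,0,0,0],[0,0,0.015,0,0,0],[0,0,0,0,0,0],[0,0,0,0,0,0]]])

```text
time_s: 16.48
tool_pos: [0.5479, 0.3098, 0.4024]
ee_rot: [-0.0, 0.15, 0.989, -0.0]
force: [-0.3, -0.2, -1.1]
grip_width: 1.0
grip_force: 0.0
```

```bash
python3 - <<'E'
from h import *
s=vision.capture("scene")
b=cv2.resize(s["img"][130:290,210:510],(790,421),interpolation=cv2.INTER_CUBIC)
cv2.imwrite("pics/end.png",np.clip(b*1.5,0,255).astype(np.uint8)[...,::-1])
E
```

```text
(no output)
```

View pics/end.png

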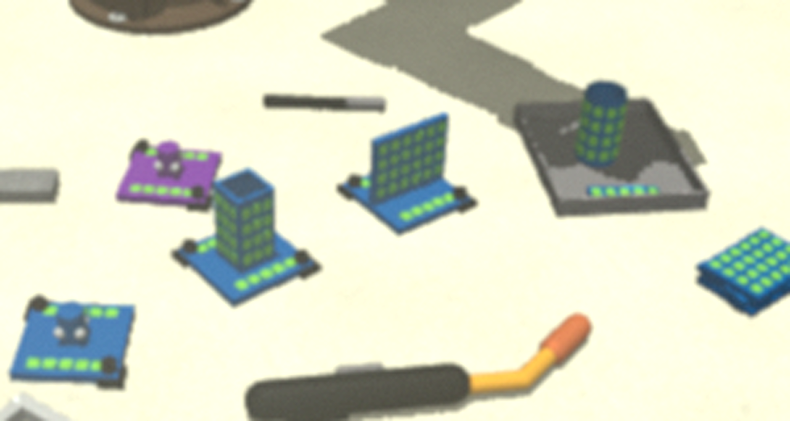

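The round tube stands upright on the tray floor, with its foot at about (597,155). The square tube is still on its plate at (245,220), and the gripper is clear of everything.

```bash
python3 -c "
from cell import robot
print(robot.finish_job())"
```

```text
the job is handed in; nothing more can be done
None
```

I pulled the round tube straight up off its plate and set it down upright on the tray floor; the square tube is still snapped on its own plate, and the job is handed in (about 16.5 s of the 48 s used).

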